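# Close the pastry carton

## Robot

A 7-joint arm with a two-finger parallel gripper is mounted at the origin on the work surface. World frame = base frame: x ahead of the robot, y to its left, z up, the work surface at z = 0. Lengths are in m, angles in rad, forces in N, time in s.
With the tool pointing down it reaches from about 0.4 to 0.9 m from the base axis. Payload 5.6 kg.
Tool frame: the origin (TCP) lies on the front face of the gripper's body, between the roots of the fingers; the fingertips stand 88 mm ahead of it and the grasp point (between the pads) lies 69 mm ahead of it; x points along the fingers, z is the direction in which the jaws open and shut, and the axes are right-handed (so a half turn about x gives the same grasp; the last joint's range is limited). The gripper opens to 92 mm and grips with 3 to 60 N. Pads are 20 mm wide; open, the fingers measure 128 mm over their backs; the gripper's body (75 mm by 189 mm) begins 69 mm behind the grasp point.
Start: joints at [-1.384, 0.468, -0.012, 1.603, 0.006, 1.071, -0.056], TCP at [0.148, 0.633, 0.303] pointing down, gripper open.
Joint ranges: [-2.53, 2.53], [-0.31, 2.02], [-1.57, 1.55], [0.28, 2.44], [-1.29, 4.43], [0.15, 1.84], [-2.92, 2.92]. Speed limits (rad/s): [2.57, 2.57, 3.14, 3.14, 3.14, 3.14, 3.14].

## Interface

Orientations are given as a unit quaternion [w, x, y, z].
In Python, from station import arm gives the robot as it stands.
- The arm moves only by the tool apply_moves, never from a script. Its argument "motion" is a list of rows, each an object of numbers: "gripper": the finger opening in m, from 0 to 0.0919; "x", "y", "z": the shift along the tool's x, y, z in m; "wx", "wy", "wz": the turn, a rotation vector about the tool's x, y, z in degrees. A call has 1 to 10 rows; each row is the pose to reach, as a shift and turn from the pose commanded when the call began, along the tool's axes at that moment; what a row does not reach only later rows make up. A row lasts 1/10 s, in which the tool goes at most 50 mm and 8.59 degrees, less where a joint would pass 70% of its speed; a pose out of reach is approached as far as the arm can. A call with a gripper value outside its range is refused whole. The fingers move at their own pace and stop on an object; the grip force is fixed at half the most. Time passes only in rows, so rows that repeat a pose let the fingers close. It gives the time, the measured TCP pose, the force and the opening at its end, in the units of the state.
- arm.observe(): the state, without advancing time (a new reading comes with each control period).
- arm.read_camera(name): name is "side" or "top"; returns a dict with "pixels" (400x640x3 uint8, blue, green, red), "fx", "fy", "cx", "cy" (pixels), "dist_coeffs" ([k1, k2, p1, p2, k3] as OpenCV has them; the pictures are not rectified), "eye" and "attitude" of the camera in the world. Camera axes: x right, y up, looking along -z (the intrinsics and any distortion apply to the point x, -y, -z); pixel columns grow to the right and rows downward; lengths in m; the calibration is good to about 2 mm. A picture is of the moment at which its call begins. There is no depth.
- arm.close_job(): hands the job in, once; it reports no verdict.
The state is a dict: "clock": time; "joint_pos": joint angles; "joint_vel": joint speeds; "effort": joint torques, N m; "eef_pos": TCP position; "orientation": TCP orientation; "force": force on the tool from outside, world axes, zero at the start; "torque": the same for the moment, N m; "opening": finger opening in m.
Only numpy, scipy, OpenCV 4.12 (cv2) and the standard library are available. Lean on these libraries where they do the work, as an engineer would, in place of code of your own. Each camera call takes 0.05 s, during which the arm holds its last target.

## Task

Close the pastry carton for the customer: fold its two side flaps in flat first, then fold the cover over them and press it down until the brass spring clip snaps over its edge and holds it shut. Press firmly but do not crush the carton, and leave the cups, jar, plate, newspaper and spoon standing where they are.

Things in the scene. Friction and masses are not known exactly. Their poses are not given: they have to be found in the camera images.
- carton: open kraft-card pastry carton fixed on a black rubber mat (150 x 230 x 4 mm), 120 mm deep (x), 200 mm wide (y), 85 mm high, walls 4 mm, two croissants inside up to 52 mm high. Origin: centre of the underside, z up. Its -x side (towards the robot at yaw 0) carries the cover, its +y and -y sides the side flaps, the middle of its +x side the spring clip
- left_flap (a joint): side flap on the carton's +y side: card 104 mm wide, 70 mm long from hinge to free edge, 3 mm thick. Hinge angle in rad: 0 = folded in flat over the opening, 1.57 = upright, 3.14 = sticking level out to the side. A stiff crease: it stays where it is left (about 1 N at the edge moves it)
- right_flap (a joint): the same flap on the carton's -y side; 0 = folded in flat, 3.14 = level out to the other side
- cover (a joint): cover flap on the carton's -x side: card 196 mm wide, 119 mm from hinge to free edge, 3 mm thick, a round 6 mm bead along the free edge, a gold ring on its outer face. Rad: 0 = flat over the opening, 1.57 = upright, 2.7 = fully open, leaning out towards the robot. Its springy crease lifts it back to about 1.2 unless the clip holds it
- clip (a joint): travel in m of the sprung brass clip: 0 at rest, to 0.012 pushed outward (+x of the carton). The cover's edge pushes it back about 6 mm on the way down and it springs back over the edge; pressing the cover near its free edge takes about 10 N
- left_flap_hinge (a point): middle of the left flap's hinge line, 79 mm above the carton's underside; the hinge runs along the carton's x
- left_flap_edge (a point): middle of the left flap's free edge, in mid-thickness
- right_flap_hinge (a point): middle of the right flap's hinge line, 79 mm above the carton's underside; along the carton's x
- right_flap_edge (a point): middle of the right flap's free edge
- cover_hinge (a point): middle of the cover's hinge line, 85 mm above the carton's underside; along the carton's y
- cover_edge (a point): middle of the cover's free edge
- clip_nose (a point): inner edge of the clip's nose, 92 mm above the carton's underside; the clip is brass, 36 mm wide along the carton's y, slopes up and outward from here and ends 22 mm above the carton's rim; keep the fingers off it
- espresso_cup: pale blue-green cup with a handle, 68 mm across, 58 mm high; origin at the centre of its underside
- sugar_jar: glass jar with a steel cap, 60 mm across, 95 mm high; origin at the centre of its underside
- paper_cup: white takeaway cup with a lid, 84 mm across, 112 mm high; origin at the centre of its underside
- plate: white plate with a gold rim, 210 mm across, a croissant on it, 85 mm high in all; origin at the centre of its underside
- newspaper: folded newspaper, 200 x 280 x 10 mm; origin at the centre of its underside
- spoon: steel spoon with a wooden handle, 140 mm long along its x; origin at the middle of its underside

How it is judged:
By the outcome, as a careful person would: the job done as asked, in the order asked, and still so for the second after the job is handed in, with the robot touching nothing.
It also fails if it takes over 72 s, if anything falls off the work surface, if the arm or the gripper's body presses on something with over 40 N, if the wrist force passes 120 N, or if a joint passes its speed limit or range.

## Working session

There is one attempt and no reset: what is moved stays moved. The work goes in short steps, Python scripts to look and compute and a tool call to move; the robot and the scene stay as the last step left them, time stands still between calls to the robot, and variables do not carry over. Pictures are saved under pics/ and viewed, and the job is handed in when it is done.

Besides the shell and the picture viewer there is one more tool, called after "Call:" as a command line: name --argument value ..., lists and objects as JSON in quotes. apply_moves: Moves the arm, as the interface text tells. Its arguments: {"type":"object","properties":{"motion":{"type":"array","items":{"type":"object","properties":{"gripper":{"type":"number"},"x":{"type":"number"},"y":{"type":"number"},"z":{"type":"number"},"wx":{"type":"number"},"wy":{"type":"number"},"wz":{"type":"number"}}}}},"required":["motion"]}

```bash
mkdir -p pics; ls
cat > h.py <<'E'
import numpy as np,cv2
from scipy.spatial.transform import Rotation as R
from station import arm
def cam(n,save=None):
    c=arm.read_camera(n)
    if save: cv2.imwrite('pics/'+save+'.png',c['pixels'])
    return c
def K(c): return np.array([[c['fx'],0,c['cx']],[0,c['fy'],c['cy']],[0,0,1.]])
def rot(c):
    a=np.array(c['attitude'],float)
    return a if a.shape==(3,3) else R.from_quat(a,scalar_first=True).as_matrix()
def rays(c,px):
    u=cv2.undistortPoints(np.array(px,float).reshape(-1,1,2),K(c),np.array(c['dist_coeffs'],float)).reshape(-1,2)
    d=np.c_[u[:,0],-u[:,1],-np.ones(len(u))]@rot(c).T
    return np.array(c['eye'],float),d/np.linalg.norm(d,axis=1)[:,None]
def onz(c,px,z):
    e,d=rays(c,px); return e+d*((z-e[2])/d[:,2])[:,None]
def proj(c,P):
    p=(np.array(P,float).reshape(-1,3)-np.array(c['eye']))@rot(c)
    p=p*[1,-1,-1]
    return cv2.projectPoints(p,np.zeros(3),np.zeros(3),K(c),np.array(c['dist_coeffs'],float))[0].reshape(-1,2)
def tri(c1,p1,c2,p2):
    e1,d1=rays(c1,[p1]);e2,d2=rays(c2,[p2])
    A=np.c_[d1[0],-d2[0]];s=np.linalg.lstsq(A,e2-e1,rcond=None)[0]
    a=e1+s[0]*d1[0];b=e2+s[1]*d2[0]
    return (a+b)/2,np.linalg.norm(a-b)
E
python3 - <<'E'
from h import *
print(arm.observe())
for n in('top','side'):
    c=cam(n,n+'0'); print(n,{k:v for k,v in c.items() if k!='pixels'})
E
```

```text
pics
{'clock': 0.0, 'joint_pos': array([-1.3839703 ,  0.46836833, -0.01164148,  1.60363903,  0.00601277,
        1.07139691, -0.05631583]), 'joint_vel': array([ 8.34240739e-04, -3.59326151e-04,  5.11268822e-04, -4.60317728e-05,
        4.85101912e-04, -1.26809668e-05,  1.25834263e-03]), 'effort': array([-4.83102231e-04, -5.20566630e+01, -1.28736848e-02, -2.43749106e+01,
       -5.66074031e-02,  1.71681127e-02,  1.72733494e-04]), 'eef_pos': array([0.14801465, 0.63247282, 0.3017396 ]), 'orientation': array([ 0.55357568, -0.43978342,  0.55450609,  0.43893906]), 'force': array([ 0.20043382, -0.35484096,  0.53721623]), 'torque': array([-0.00363442,  0.01236851, -0.01012598]), 'opening': 0.09165971867838993}
top {'fx': 473.2890331652668, 'fy': 473.2890331652668, 'cx': 317.2503947529235, 'cy': 201.66612794515987, 'dist_coeffs': array([-0.09854507,  0.        ,  0.        ,  0.        ,  0.        ]), 'eye': array([3.97812959e-01, 1.24989480e-03, 1.36356591e+00]), 'attitude': array([ 0.71085603,  0.03893287, -0.03696462, -0.70128565])}
side {'fx': 472.9426177130155, 'fy': 472.9426177130155, 'cx': 321.4986529015372, 'cy': 202.97907982852664, 'dist_coeffs': array([-0.00852444,  0.        ,  0.        ,  0.        ,  0.        ]), 'eye': array([ 0.17296827, -0.9543908 ,  1.32182978]), 'attitude': array([ 0.92740753,  0.33290336, -0.06007741, -0.15962873])}
```

View pics/top0.png

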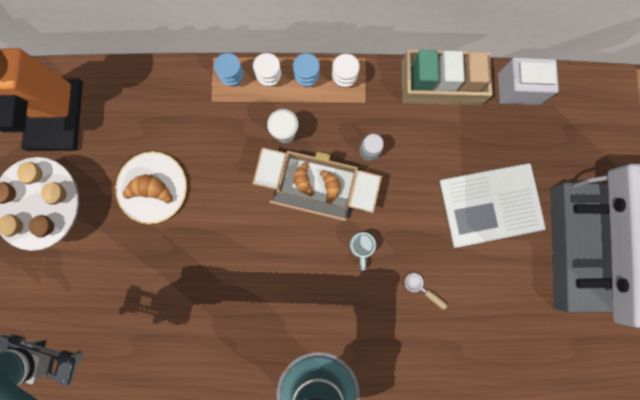

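View pics/side0.png

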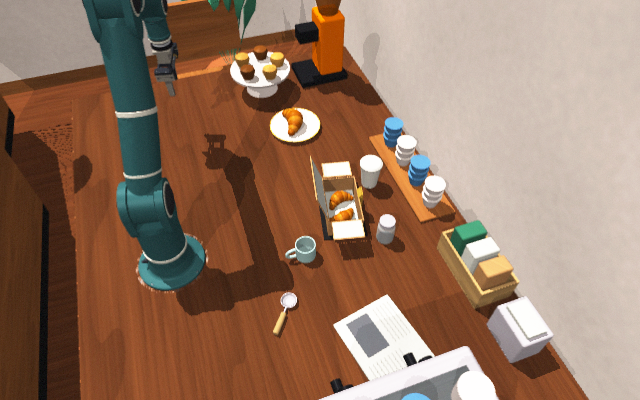

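The top view has robot +x up and +y left. The carton is near (320,183), its flaps are open at (270,168) and (365,190), the clip is at (322,156), and the cover leans toward the robot. I'll zoom in next.

Run:
```python
from h import *
a=cv2.imread('pics/top0.png')[95:275,225:425]; cv2.imwrite('pics/top0z.png',cv2.resize(a,None,fx=4,fy=4)[:600*2][:720,:800][:600])
a=cv2.imread('pics/side0.png')[140:260,280:440]; cv2.imwrite('pics/side0z.png',cv2.resize(a,None,fx=5,fy=5,interpolation=cv2.INTER_CUBIC))
```

```text
(no output)
```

View pics/top0z.png

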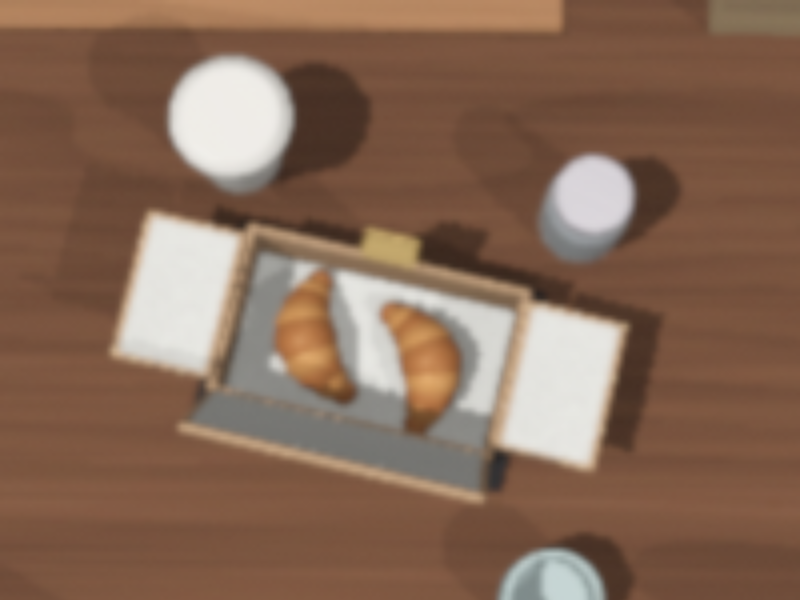

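View pics/side0z.png

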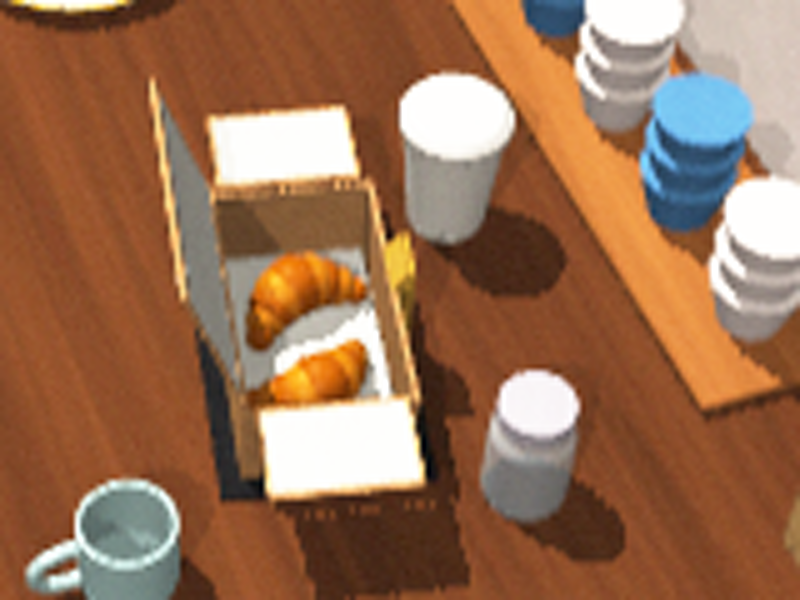

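```bash
cat > m1.py <<'E'
from h import *
t=arm.read_camera('top');s=arm.read_camera('side')
T=lambda p:(225+(p[0]-1.5)/4,95+(p[1]-1.5)/4); S=lambda p:(280+(p[0]-2)/5,140+(p[1]-2)/5)
for n,a,b in [('R+x',(628,325),(425,483)),('R-x',(595,468),(270,498)),('L+x',(148,212),(345,107)),('L-x',(112,355),(208,118)),('cov+y',(180,428),(153,80)),('cov-y',(483,500),(185,300)),('rim+x+y',(252,225),(370,182)),('rim+x-y',(530,290),(417,407)),('papercup top',(231,115),(457,98)),('jar top',(595,192),(540,402)),('cup top',(552,600),(127,515))]:
    p,e=tri(t,T(a),s,S(b)); print(n,p.round(4),round(e,4))
w=onz(t,[T((252,225)),T((530,290)),T((210,388)),T((495,452))],.085)
print('rim',w.round(4)); d=w[1]-w[0]; print(np.linalg.norm(d),np.degrees(np.arctan2(d[0],-d[1])))
print('clip',onz(t,[T((391,232)),T((391,262))],.095).round(4))
E
python3 m1.py
```

```text
R+x [ 0.6082 -0.1695  0.0827] 0.0024
R-x [ 0.5099 -0.147   0.0822] 0.0018
L+x [0.6837 0.1615 0.0833] 0.0004
L-x [0.584  0.1831 0.0845] 0.0009
cov+y [0.5225 0.1231 0.1996] 0.0016
cov-y [ 0.4801 -0.0647  0.1982] 0.0007
rim+x+y [0.6755 0.0899 0.0786] 0.0021
rim+x-y [ 0.6327 -0.1029  0.0705] 0.0045
papercup top [0.7415 0.1017 0.1298] 0.002
jar top [ 0.6977 -0.1452  0.0993] 0.0011
cup top [ 0.4212 -0.1197  0.0682] 0.0002
rim [[ 0.6752  0.0892  0.085 ]
 [ 0.6323 -0.1022  0.085 ]
 [ 0.5617  0.1155  0.085 ]
 [ 0.5205 -0.0789  0.085 ]]
0.19623256112476728 -12.612661925165328
clip [[ 0.6693 -0.0064  0.095 ]
 [ 0.6485 -0.0067  0.095 ]]
```

```bash
cat > g.py <<'E'
from h import *
C=np.array([.5965,.007,0]);yaw=np.radians(-12.6)
Rc=R.from_euler('z',yaw).as_matrix()
def w2c(p): return (np.asarray(p)-C)@Rc
def pose(tip,a,zs,b=0):
    """tip: carton coords of fingertip centre (m); a: tilt deg, tool x = (sin b, -sin a, -cos a); zs sign of jaw axis along +y"""
    a=np.radians(a); x=np.array([0,-np.sin(a),-np.cos(a)]); z=zs*np.array([0,np.cos(a),-np.sin(a)])
    M=np.c_[x,np.cross(z,x),z]
    return C+Rc@(np.array(tip)-.088*x),Rc@M
def corner(x,y,z,a,side,half=.018):
    """inner corner of closed tip at (x,y*side,z); tilt a outward on that side"""
    s=np.radians(a); t=np.array([y,z])+half*np.array([np.cos(s),-np.sin(s)])
    return np.array([x,side*t[0],t[1]]),a*side
def rows(ps):
    o=arm.observe(); p0=o['eef_pos'];M0=R.from_quat(o['orientation'],scalar_first=True).as_matrix()
    print('t',round(o['clock'],2),'F',o['force'].round(1),'tip',w2c(p0+.088*M0[:,0]).round(4),'q',o['joint_pos'].round(2),'open',round(o['opening'],4))
    print('axes(carton) x',(Rc.T@M0)[:,0].round(2),'z',(Rc.T@M0)[:,2].round(2))
    for p,M in ps:
        d=(p-p0)@M0; w=R.from_matrix(M0.T@M).as_rotvec(degrees=True)
        print('mm',(d*1000).round(1),'deg',w.round(1))
E
python3 - <<'E'
from g import *
for p in [(.7415,.1017,0),(.6977,-.1452,0),(.4212,-.1197,0)]: print(w2c(p).round(3))
t=arm.read_camera('top'); print('plate',w2c(onz(t,[(152,187)],.015)[0]))
for zs in(1,-1): rows([pose((0,.25,.2),0,zs),pose((0,.22,.10),35,zs)])
E
```

```text
[0.121 0.124 0.   ]
[ 0.132 -0.126  0.   ]
[-0.143 -0.162  0.   ]
plate [-0.12136874  0.46581223  0.015     ]
t 0.25 F [ 0.4  0.2 -0.5] tip [-0.5741  0.5128  0.2143] q [-1.38  0.47 -0.01  1.6   0.01  1.07 -0.06] open 0.0921
axes(carton) x [ 0. -0. -1.] z [ 0.01  1.   -0.  ]
mm [  14.5 -576.7 -257.1] deg [-0.6 -0.   0. ]
mm [ 130.4 -576.5 -236.5] deg [-0.6 35.  -0.2]
t 0.25 F [ 0.4  0.2 -0.5] tip [-0.5741  0.5128  0.2143] q [-1.38  0.47 -0.01  1.6   0.01  1.07 -0.06] open 0.0921
axes(carton) x [ 0. -0. -1.] z [ 0.01  1.   -0.  ]
mm [  14.5 -576.7 -257.1] deg [1.794e+02 0.000e+00 1.000e-01]
mm [ 130.4 -576.5 -236.5] deg [171.2  -0.3 -53.9]
```

Call:
apply_moves --motion '[{"y":-0.05,"z":-0.015,"gripper":0},{"y":-0.097,"z":-0.03,"gripper":0},{"y":-0.144,"z":-0.045,"gripper":0},{"y":-0.19,"z":-0.06,"gripper":0},{"y":-0.236,"z":-0.075,"gripper":0},{"y":-0.282,"z":-0.09,"gripper":0},{"y":-0.328,"z":-0.105,"gripper":0},{"y":-0.374,"z":-0.12,"gripper":0},{"y":-0.42,"z":-0.135,"gripper":0},{"y":-0.465,"z":-0.15,"gripper":0}]'

```text
invalid input at $.motion[0]: expected keys gripper, x, y, z, wx, wy, wz
```

Run:
```python
from g import *
rows([pose((0,.25,.2),0,1),pose((0,.23,.10),35,1)])
```

```text
t 0.25 F [ 0.4  0.2 -0.5] tip [-0.5741  0.5128  0.2143] q [-1.38  0.47 -0.01  1.6   0.01  1.07 -0.06] open 0.0921
axes(carton) x [ 0. -0. -1.] z [ 0.01  1.   -0.  ]
mm [  14.5 -576.7 -257.1] deg [-0.6 -0.   0. ]
mm [ 130.4 -576.4 -226.5] deg [-0.6 35.  -0.2]
```

Call:
apply_moves --motion '[{"gripper":0,"x":0,"y":-0.57,"z":-0.25,"wx":0,"wy":0,"wz":0},{"gripper":0,"x":0,"y":-0.57,"z":-0.25,"wx":0,"wy":0,"wz":0},{"gripper":0,"x":0,"y":-0.57,"z":-0.25,"wx":0,"wy":0,"wz":0},{"gripper":0,"x":0,"y":-0.57,"z":-0.25,"wx":0,"wy":0,"wz":0},{"gripper":0,"x":0,"y":-0.57,"z":-0.25,"wx":0,"wy":0,"wz":0},{"gripper":0,"x":0,"y":-0.57,"z":-0.25,"wx":0,"wy":0,"wz":0},{"gripper":0,"x":0,"y":-0.57,"z":-0.25,"wx":0,"wy":0,"wz":0},{"gripper":0,"x":0,"y":-0.57,"z":-0.25,"wx":0,"wy":0,"wz":0},{"gripper":0,"x":0,"y":-0.57,"z":-0.25,"wx":0,"wy":0,"wz":0},{"gripper":0,"x":0,"y":-0.57,"z":-0.25,"wx":0,"wy":0,"wz":0}]'

```text
clock: 1.25
eef_pos: [0.5496, 0.3316, 0.3028]
orientation: [0.554, -0.439, 0.554, 0.439]
force: [1.1, 0.4, 0.2]
opening: 0.0138
```

Run:
```python
from g import *
rows([pose((0,.25,.2),0,1),pose((0,.23,.10),35,1)])
```

```text
t 1.25 F [1.1 0.4 0.2] tip [-0.1166  0.3066  0.2148] q [-0.7   0.45  0.14  1.63 -0.07  1.06  0.8 ] open 0.0138
axes(carton) x [ 0.  0. -1.] z [0.01 1.   0.  ]
mm [  14.8 -117.2  -55.4] deg [-0.6  0.   0. ]
mm [ 130.7 -116.9  -25. ] deg [-0.5 35.  -0.2]
```

Call:
apply_moves --motion '[{"gripper":0,"x":0,"y":-0.05,"z":-0.01,"wx":0,"wy":7,"wz":0},{"gripper":0,"x":0,"y":-0.09,"z":-0.02,"wx":0,"wy":14,"wz":0},{"gripper":0,"x":0.03,"y":-0.11,"z":-0.02,"wx":0,"wy":21,"wz":0},{"gripper":0,"x":0.07,"y":-0.11,"z":-0.02,"wx":0,"wy":28,"wz":0},{"gripper":0,"x":0.11,"y":-0.11,"z":-0.02,"wx":0,"wy":35,"wz":0},{"gripper":0,"x":0.13,"y":-0.11,"z":-0.02,"wx":0,"wy":35,"wz":0},{"gripper":0,"x":0.13,"y":-0.11,"z":-0.02,"wx":0,"wy":35,"wz":0},{"gripper":0,"x":0.13,"y":-0.11,"z":-0.02,"wx":0,"wy":35,"wz":0}]'

```text
clock: 2.05
eef_pos: [0.6518, 0.2877, 0.175]
orientation: [0.364, -0.551, 0.695, 0.287]
force: [0.2, 0.7, 1.5]
opening: 0.0005
```

Run:
```python
from g import *
P=lambda x,y,z,a:pose(*corner(x,y,z,a,1),1)
rows([P(0,.20,.06,35),P(0,.157,.06,35)])
c=cam('top','t1');cv2.imwrite('pics/t1z.png',cv2.resize(c['pixels'][95:245,200:400],None,fx=4,fy=4))
c=cam('side','s1');cv2.imwrite('pics/s1z.png',cv2.resize(c['pixels'][100:250,250:450],None,fx=4,fy=4))
```

```text
t 2.05 F [0.2 0.7 1.5] tip [-0.0076  0.2357  0.1028] q [-0.76  0.91  0.29  1.27  0.2   1.42  0.74] open 0.0005
axes(carton) x [-0.   -0.57 -0.82] z [ 0.01  0.82 -0.57]
mm [55.5 -7.4 13.5] deg [-0.6  0.2 -0.3]
mm [ 80.1  -7.8 -21.8] deg [-0.6  0.2 -0.3]
```

View pics/t1z.png

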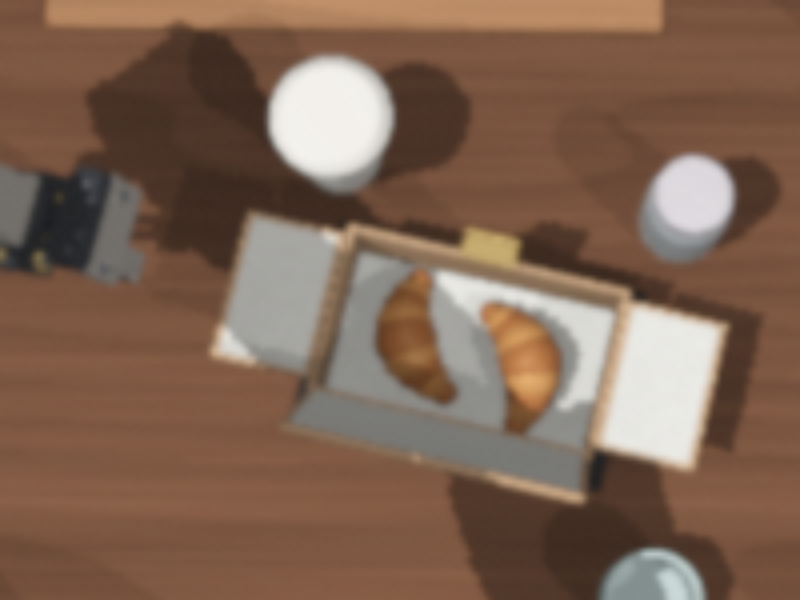

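View pics/s1z.png

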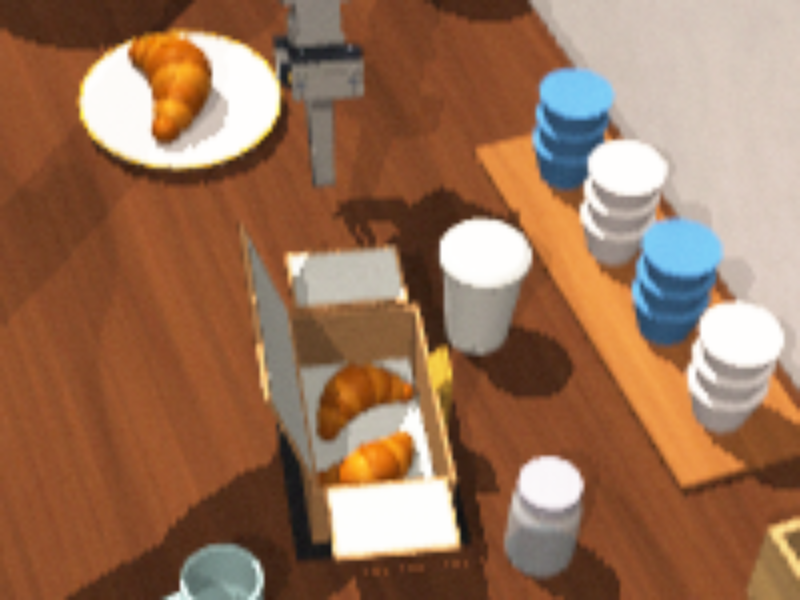

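The gripper sits outside the left flap with its tip in line with the flap's middle, near (150,230) in the zoomed top view. Next I lower it and slide it under the flap edge.

Call:
apply_moves --motion '[{"gripper":0,"x":0.03,"y":-0.007,"z":0.013,"wx":0,"wy":0,"wz":0},{"gripper":0,"x":0.055,"y":-0.007,"z":0.013,"wx":0,"wy":0,"wz":0},{"gripper":0,"x":0.055,"y":-0.007,"z":0.013,"wx":0,"wy":0,"wz":0},{"gripper":0,"x":0.067,"y":-0.007,"z":-0.003,"wx":0,"wy":0,"wz":0},{"gripper":0,"x":0.08,"y":-0.007,"z":-0.021,"wx":0,"wy":0,"wz":0},{"gripper":0,"x":0.08,"y":-0.007,"z":-0.021,"wx":0,"wy":0,"wz":0},{"gripper":0,"x":0.08,"y":-0.007,"z":-0.021,"wx":0,"wy":0,"wz":0}]'

```text
clock: 2.85
eef_pos: [0.6444, 0.2263, 0.1222]
orientation: [0.364, -0.551, 0.694, 0.287]
force: [-0.5, 0.3, 0.5]
opening: 0.0006
```

```bash
cat > arc.py <<'E'
from g import *
import sys
side=int(sys.argv[1]); x=float(sys.argv[2]); r=float(sys.argv[3]);z0=float(sys.argv[4])
# args phi:a ...
ps=[]
for s in sys.argv[5:]:
    f,a=map(float,s.split(':')); f=np.radians(f)
    ps.append(pose(*corner(x,.1+r*np.cos(f),z0+r*np.sin(f),a,side),1))
rows(ps)
E
python3 arc.py 1 0 .055 .075 0:35 15:35 30:35 45:30 60:25 75:18 90:10 100:5 110:0
python3 - <<'E'
from h import *
c=cam('top','t2');cv2.imwrite('pics/t2z.png',cv2.resize(c['pixels'][95:245,200:400],None,fx=4,fy=4))
E
```

```text
t 2.85 F [-0.5  0.3  0.5] tip [-0.0014  0.1743  0.05  ] q [-0.72  0.91  0.3   1.4   0.22  1.27  0.75] open 0.0006
axes(carton) x [-0.   -0.57 -0.82] z [ 0.01  0.82 -0.57]
mm [ -9.5  -1.2 -11.8] deg [-0.6  0.2 -0.2]
mm [-20.1  -1.2 -21.5] deg [-0.6  0.2 -0.2]
mm [-27.9  -1.3 -33.6] deg [-0.6  0.2 -0.2]
mm [-33.5  -1.5 -55. ] deg [-0.6 -4.8 -0.2]
mm [-34.8  -1.7 -77.1] deg [-0.6 -9.8 -0.1]
mm [ -31.4   -2.  -102.1] deg [ -0.6 -16.8  -0.1]
mm [ -22.8   -2.3 -127.2] deg [ -0.6 -24.8  -0.1]
mm [ -14.5   -2.5 -142.1] deg [ -0.6 -29.8  -0. ]
mm [  -4.4   -2.6 -155.7] deg [ -0.6 -34.8  -0. ]
```

View pics/t2z.png

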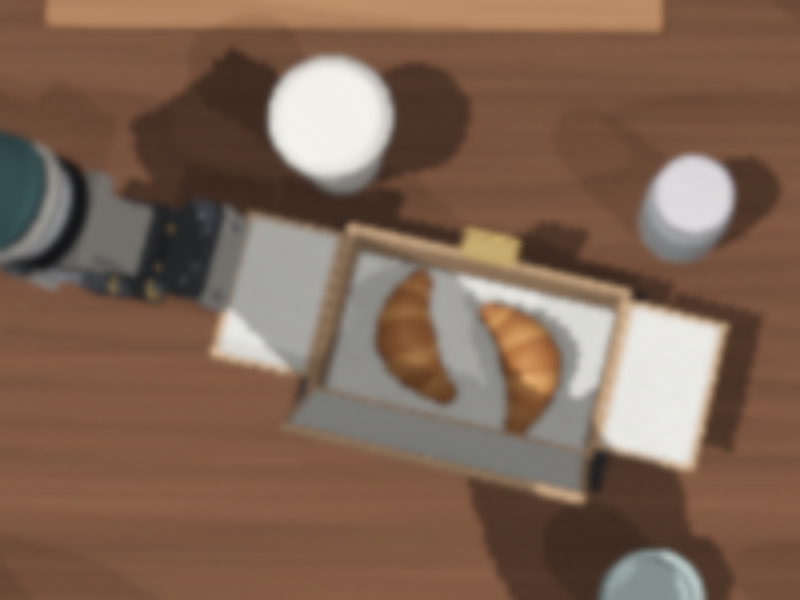

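Call:
apply_moves --motion '[{"gripper":0,"x":-0.005,"y":-0.001,"z":-0.006,"wx":0,"wy":0,"wz":0},{"gripper":0,"x":-0.01,"y":-0.001,"z":-0.012,"wx":0,"wy":0,"wz":0},{"gripper":0,"x":-0.015,"y":-0.001,"z":-0.016,"wx":0,"wy":0,"wz":0},{"gripper":0,"x":-0.02,"y":-0.001,"z":-0.021,"wx":0,"wy":0,"wz":0},{"gripper":0,"x":-0.024,"y":-0.001,"z":-0.027,"wx":0,"wy":0,"wz":0},{"gripper":0,"x":-0.028,"y":-0.001,"z":-0.034,"wx":0,"wy":0,"wz":0},{"gripper":0,"x":-0.031,"y":-0.001,"z":-0.044,"wx":0,"wy":-2,"wz":0},{"gripper":0,"x":-0.033,"y":-0.001,"z":-0.055,"wx":0,"wy":-5,"wz":0}]'

```text
clock: 3.7
eef_pos: [0.6381, 0.1994, 0.1781]
orientation: [0.392, -0.538, 0.678, 0.311]
force: [-1.0, 1.6, -0.1]
opening: 0.0004
```

```bash
python3 arc.py 1 0 .055 .075 45:30  60:25 75:18 90:10 100:5 110:0 120:0 135:0 150:0 165:0
cat > look.py <<'E'
from h import *
import sys
n=sys.argv[1]
a=cam('top')['pixels'][100:240,220:400];b=cam('side')['pixels'][120:260,270:430]
cv2.imwrite('pics/'+n+'.png',cv2.resize(np.hstack([a,b]),None,fx=2.35,fy=2.35,interpolation=cv2.INTER_CUBIC))
E
python3 look.py l3
```

```text
t 3.7 F [-1.   1.6 -0.1] tip [-0.0018  0.153   0.1018] q [-0.68  0.79  0.29  1.48  0.21  1.24  0.81] open 0.0004
axes(carton) x [-0.   -0.5  -0.87] z [ 0.01  0.87 -0.5 ]
mm [-3.5 -1.4 -0.1] deg [-0.5  0.1 -0.3]
mm [ -6.6  -1.5 -22. ] deg [-0.5 -4.9 -0.2]
mm [ -5.4  -1.7 -47.2] deg [ -0.5 -11.9  -0.2]
mm [  1.  -2. -73.] deg [ -0.5 -19.9  -0.2]
mm [  8.   -2.1 -88.6] deg [ -0.5 -24.9  -0.2]
mm [  16.9   -2.3 -102.9] deg [ -0.5 -29.9  -0.1]
mm [  24.7   -2.4 -108.4] deg [ -0.5 -29.9  -0.1]
mm [  38.    -2.5 -113.9] deg [ -0.5 -29.9  -0.1]
mm [  52.2   -2.5 -115.8] deg [ -0.5 -29.9  -0.1]
mm [  66.5   -2.6 -114. ] deg [ -0.5 -29.9  -0.1]
```

View pics/l3.png

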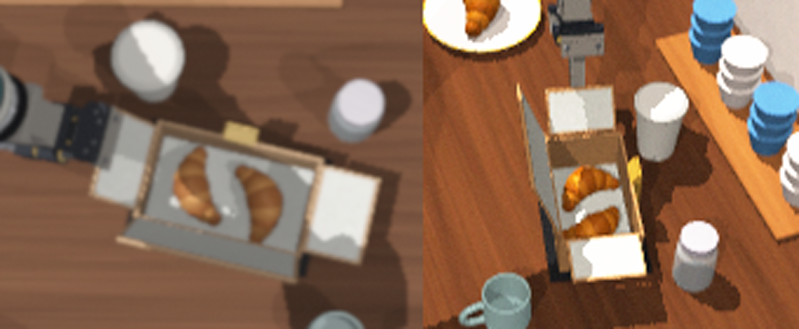

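The left flap is rising on the finger, at about 40°. I'll continue round the arc.

Call:
apply_moves --motion '[{"gripper":0,"x":-0.005,"y":-0.001,"z":-0.01,"wx":0,"wy":-2,"wz":0},{"gripper":0,"x":-0.007,"y":-0.001,"z":-0.022,"wx":0,"wy":-5,"wz":0},{"gripper":0,"x":-0.006,"y":-0.001,"z":-0.035,"wx":0,"wy":-8,"wz":0},{"gripper":0,"x":-0.005,"y":-0.002,"z":-0.047,"wx":0,"wy":-12,"wz":0},{"gripper":0,"x":-0.002,"y":-0.002,"z":-0.06,"wx":0,"wy":-16,"wz":0},{"gripper":0,"x":0.001,"y":-0.002,"z":-0.073,"wx":0,"wy":-20,"wz":0},{"gripper":0,"x":0.008,"y":-0.002,"z":-0.089,"wx":0,"wy":-25,"wz":0},{"gripper":0,"x":0.017,"y":-0.002,"z":-0.103,"wx":0,"wy":-30,"wz":0}]'

```text
clock: 4.6
eef_pos: [0.6179, 0.1037, 0.2156]
orientation: [0.555, -0.439, 0.552, 0.44]
force: [0.3, 1.4, -0.6]
opening: 0.0005
```

```bash
python3 arc.py 1 0 .055 .078 110:0 120:0 135:0 150:0 165:0 180:0
python3 look.py l4
```

```text
t 4.6 F [ 0.3  1.4 -0.6] tip [-0.      0.0994  0.1276] q [-0.31  0.52  0.13  1.74 -0.09  0.88  1.19] open 0.0005
axes(carton) x [ 0.  0. -1.] z [0.01 1.   0.  ]
mm [-2.1 -0.2  0.1] deg [-0.5  0.2  0.1]
mm [ 1.9 -0.3 -8.6] deg [-0.5  0.2  0.1]
mm [ 10.6  -0.4 -20. ] deg [-0.5  0.2  0.1]
mm [ 21.9  -0.4 -28.8] deg [-0.5  0.2  0.1]
mm [ 35.2  -0.5 -34.4] deg [-0.5  0.2  0.1]
mm [ 49.4  -0.5 -36.3] deg [-0.5  0.2  0.1]
```

View pics/l4.png

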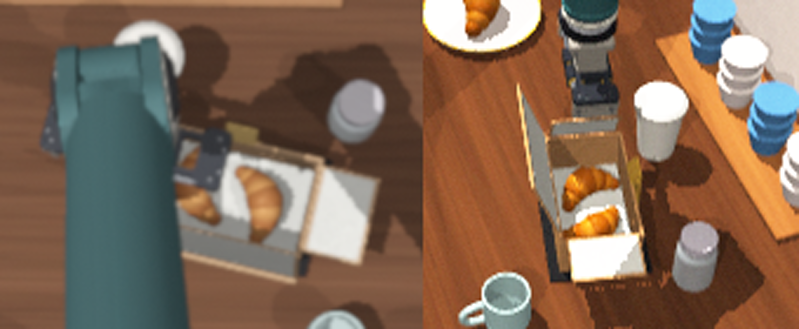

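The left flap stands just past upright and the cover is clear. Next I fold it down.

Call:
apply_moves --motion '[{"gripper":0,"x":0.002,"y":0,"z":-0.009,"wx":0,"wy":0,"wz":0},{"gripper":0,"x":0.006,"y":0,"z":-0.015,"wx":0,"wy":0,"wz":0},{"gripper":0,"x":0.011,"y":0,"z":-0.02,"wx":0,"wy":0,"wz":0},{"gripper":0,"x":0.016,"y":0,"z":-0.025,"wx":0,"wy":0,"wz":0},{"gripper":0,"x":0.022,"y":0,"z":-0.029,"wx":0,"wy":0,"wz":0},{"gripper":0,"x":0.028,"y":0,"z":-0.032,"wx":0,"wy":0,"wz":0},{"gripper":0,"x":0.035,"y":0,"z":-0.034,"wx":0,"wy":0,"wz":0},{"gripper":0,"x":0.04,"y":0,"z":-0.035,"wx":0,"wy":0,"wz":0},{"gripper":0,"x":0.044,"y":0,"z":-0.036,"wx":0,"wy":0,"wz":0},{"gripper":0,"x":0.044,"y":0,"z":-0.036,"wx":0,"wy":0,"wz":0}]'

```text
clock: 5.7
eef_pos: [0.6092, 0.0688, 0.1697]
orientation: [0.554, -0.439, 0.555, 0.439]
force: [-0.4, 0.1, -0.0]
opening: 0.0002
```

Call:
apply_moves --motion '[{"gripper":0,"x":0.001,"y":0,"z":0,"wx":0,"wy":0,"wz":0},{"gripper":0,"x":0.002,"y":0,"z":0,"wx":0,"wy":0,"wz":0},{"gripper":0,"x":0.003,"y":0,"z":0,"wx":0,"wy":0,"wz":0}]'

```text
clock: 6.0
eef_pos: [0.6098, 0.0689, 0.1689]
orientation: [0.554, -0.439, 0.554, 0.439]
force: [-5.7, -1.0, 14.1]
opening: 0.0001
```

```bash
python3 arc.py 1 0 .055 .078 180:0;python3 look.py l5
```

```text
t 6.0 F [-5.7 -1.  14.1] tip [-0.0005  0.0633  0.0809] q [-0.26  0.57  0.12  1.8  -0.09  0.78  1.25] open 0.0001
axes(carton) x [ 0. -0. -1.] z [ 0.01  1.   -0.  ]
mm [ 2.9 -0.5 -0.3] deg [-0.6 -0.   0. ]
```

View pics/l5.png

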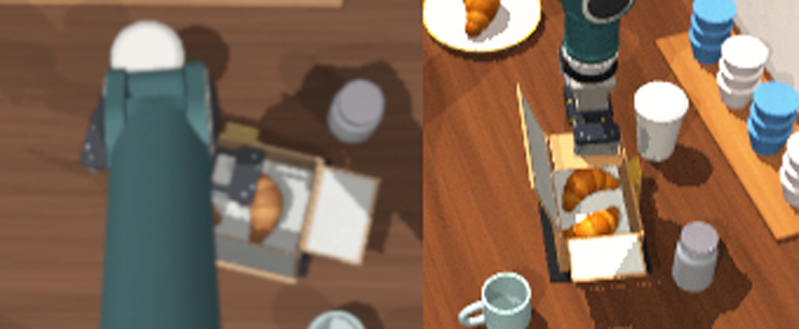

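The left flap lies flat, with the tip stopped at z = 81 mm under 14 N. Now I lift off and cross high to the right side.

Call:
apply_moves --motion '[{"gripper":0,"x":-0.05,"y":0,"z":0,"wx":0,"wy":0,"wz":0},{"gripper":0,"x":-0.1,"y":0,"z":0,"wx":0,"wy":0,"wz":0},{"gripper":0,"x":-0.15,"y":0,"z":-0.01,"wx":0,"wy":0,"wz":0},{"gripper":0,"x":-0.15,"y":0,"z":-0.06,"wx":0,"wy":0,"wz":0},{"gripper":0,"x":-0.15,"y":0,"z":-0.11,"wx":0,"wy":0,"wz":0},{"gripper":0,"x":-0.15,"y":0,"z":-0.16,"wx":0,"wy":0,"wz":0},{"gripper":0,"x":-0.15,"y":0,"z":-0.21,"wx":0,"wy":0,"wz":0},{"gripper":0,"x":-0.15,"y":0,"z":-0.26,"wx":0,"wy":0,"wz":0},{"gripper":0,"x":-0.15,"y":0,"z":-0.31,"wx":0,"wy":0,"wz":0},{"gripper":0,"x":-0.15,"y":0,"z":-0.31,"wx":0,"wy":0,"wz":0}]'

```text
clock: 7.1
eef_pos: [0.5358, -0.2411, 0.3182]
orientation: [0.556, -0.437, 0.558, 0.435]
force: [0.2, -1.0, 0.1]
opening: 0.0005
```

```bash
python3 - <<'E'
from g import *
P=lambda x,y,z,a:pose(*corner(x,y,z,a,-1),1)
rows([P(0,.24,.15,35),P(0,.24,.06,35)])
E
python3 look.py l6
```

```text
t 7.1 F [ 0.2 -1.   0.1] tip [-0.005  -0.2558  0.2302] q [ 0.15  0.35  0.27  1.76 -0.1   1.05  1.79] open 0.0005
axes(carton) x [ 0. -0. -1.] z [ 0.02  1.   -0.  ]
mm [106.6  -6.1 -49.2] deg [ -1.2 -35.3   0.4]
mm [196.6  -6.  -48.8] deg [ -1.2 -35.3   0.4]
```

View pics/l6.png

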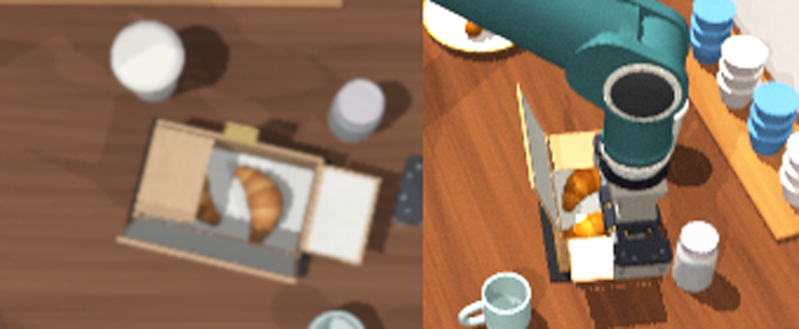

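The left flap is flat at about (175,175). Next I tilt outward on the right side.

Call:
apply_moves --motion '[{"gripper":0,"x":0.01,"y":-0.006,"z":-0.01,"wx":-1,"wy":-7,"wz":0},{"gripper":0,"x":0.03,"y":-0.006,"z":-0.02,"wx":-1,"wy":-14,"wz":0},{"gripper":0,"x":0.05,"y":-0.006,"z":-0.03,"wx":-1,"wy":-21,"wz":0},{"gripper":0,"x":0.08,"y":-0.006,"z":-0.04,"wx":-1,"wy":-28,"wz":0},{"gripper":0,"x":0.11,"y":-0.006,"z":-0.049,"wx":-1,"wy":-35,"wz":0},{"gripper":0,"x":0.11,"y":-0.006,"z":-0.049,"wx":-1,"wy":-35,"wz":0},{"gripper":0,"x":0.11,"y":-0.006,"z":-0.049,"wx":-1,"wy":-35,"wz":0}]'

```text
clock: 7.9
eef_pos: [0.5342, -0.2804, 0.2073]
orientation: [0.691, -0.291, 0.358, 0.557]
force: [1.5, 0.9, 0.3]
opening: 0.0009
```

```bash
python3 - <<'E'
from g import *
P=lambda x,y,z,a:pose(*corner(x,y,z,a,-1),1)
rows([P(0,.20,.06,35),P(0,.157,.06,35)])
c=cam('top');cv2.imwrite('pics/t7.png',c['pixels'])
E
python3 look.py l7
```

```text
t 7.9 F [1.5 0.9 0.3] tip [ 0.0018 -0.2437  0.1352] q [ 0.57  0.63  0.1   1.69 -0.66  1.2   2.38] open 0.0009
axes(carton) x [-0.    0.57 -0.82] z [-0.01  0.82  0.57]
mm [ 86.6   2.  -25.3] deg [ 0.5 -0.  -0.1]
mm [111.3   1.7   9.9] deg [ 0.5 -0.  -0.1]
```

View pics/l7.png

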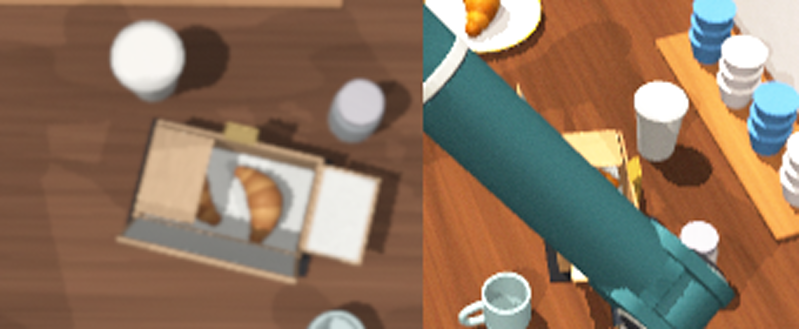

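View pics/t7.png

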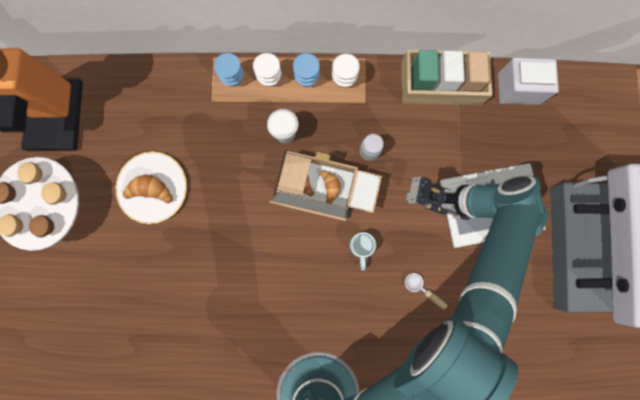

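The flap side is clear; the gripper is at (425,192) in the top view, between the right flap and the newspaper. I'll lower it and slide under the edge.

Call:
apply_moves --motion '[{"gripper":0,"x":0.03,"y":0.002,"z":-0.012,"wx":0,"wy":0,"wz":0},{"gripper":0,"x":0.06,"y":0.002,"z":-0.025,"wx":0,"wy":0,"wz":0},{"gripper":0,"x":0.086,"y":0.002,"z":-0.025,"wx":0,"wy":0,"wz":0},{"gripper":0,"x":0.086,"y":0.002,"z":-0.025,"wx":0,"wy":0,"wz":0},{"gripper":0,"x":0.098,"y":0.002,"z":-0.008,"wx":0,"wy":0,"wz":0},{"gripper":0,"x":0.111,"y":0.002,"z":0.01,"wx":0,"wy":0,"wz":0},{"gripper":0,"x":0.111,"y":0.002,"z":0.01,"wx":0,"wy":0,"wz":0},{"gripper":0,"x":0.111,"y":0.002,"z":0.01,"wx":0,"wy":0,"wz":0}]'

```text
clock: 8.85
eef_pos: [0.5482, -0.2103, 0.1238]
orientation: [0.691, -0.293, 0.357, 0.556]
force: [0.1, -0.0, 0.6]
opening: 0.0007
```

```bash
python3 arc.py -1 0 .055 .075 0:35 15:35 30:35 45:30 60:25 75:18 90:10 100:5 110:0
python3 look.py l8
```

```text
t 8.85 F [ 0.1 -0.   0.6] tip [ 0.0003 -0.1722  0.0517] q [ 0.51  0.71  0.04  1.79 -0.74  1.    2.42] open 0.0007
axes(carton) x [ 0.    0.57 -0.82] z [-0.01  0.82  0.57]
mm [-9.2  0.1  9.4] deg [0.6 0.  0.1]
mm [-19.8  -0.   19.1] deg [0.6 0.  0.1]
mm [-27.5  -0.1  31.2] deg [0.6 0.  0.1]
mm [-33.1  -0.4  52.7] deg [0.6 5.  0.1]
mm [-34.3  -0.6  74.8] deg [ 0.6 10.   0.1]
mm [-30.8  -0.9  99.8] deg [ 0.6 17.   0.2]
mm [-22.1  -1.1 124.9] deg [ 0.6 25.   0.2]
mm [-13.8  -1.3 139.8] deg [ 0.6 30.   0.2]
mm [ -3.6  -1.4 153.3] deg [ 0.6 35.   0.3]
```

View pics/l8.png

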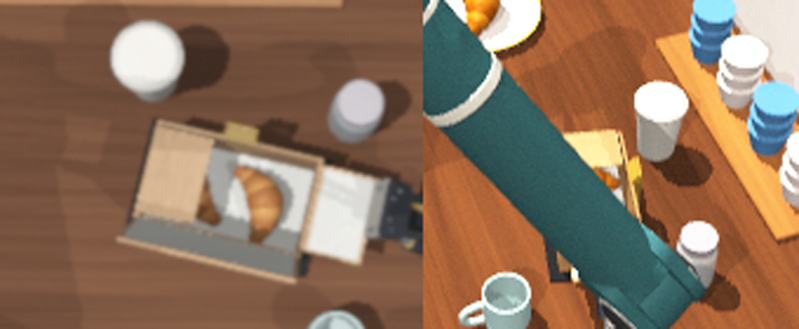

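The finger is at the right flap's edge, near (375,205), with the tip below it. I'll repeat the lift.

Call:
apply_moves --motion '[{"gripper":0,"x":-0.01,"y":0,"z":0.01,"wx":0,"wy":0,"wz":0},{"gripper":0,"x":-0.015,"y":0,"z":0.014,"wx":0,"wy":0,"wz":0},{"gripper":0,"x":-0.02,"y":0,"z":0.019,"wx":0,"wy":0,"wz":0},{"gripper":0,"x":-0.024,"y":0,"z":0.025,"wx":0,"wy":0,"wz":0},{"gripper":0,"x":-0.028,"y":0,"z":0.032,"wx":0,"wy":0,"wz":0},{"gripper":0,"x":-0.031,"y":0,"z":0.042,"wx":0,"wy":2,"wz":0},{"gripper":0,"x":-0.033,"y":0,"z":0.053,"wx":0,"wy":5,"wz":0},{"gripper":0,"x":-0.034,"y":0,"z":0.064,"wx":0,"wy":7,"wz":0},{"gripper":0,"x":-0.034,"y":0,"z":0.075,"wx":0,"wy":10,"wz":0}]'

```text
clock: 9.85
eef_pos: [0.5564, -0.1695, 0.1943]
orientation: [0.658, -0.339, 0.417, 0.528]
force: [0.2, -1.1, 1.2]
opening: 0.0005
```

```bash
python3 arc.py -1 0 .055 .075 60:25 75:18 90:10 100:5 110:0
python3 look.py l9
```

```text
t 9.85 F [ 0.2 -1.1  1.2] tip [-0.0004 -0.1438  0.1145] q [ 0.33  0.54  0.11  1.84 -0.6   0.95  2.18] open 0.0005
axes(carton) x [ 0.    0.42 -0.91] z [-0.01  0.91  0.42]
mm [-0.5 -0.7  0.2] deg [ 0.5 -0.   0.2]
mm [-1.4 -0.9 25.4] deg [0.4 7.  0.2]
mm [ 2.8 -1.1 51.6] deg [ 0.4 15.   0.2]
mm [ 8.4 -1.2 67.7] deg [ 0.4 20.   0.3]
mm [16.  -1.3 82.7] deg [ 0.4 25.   0.3]
```

View pics/l9.png

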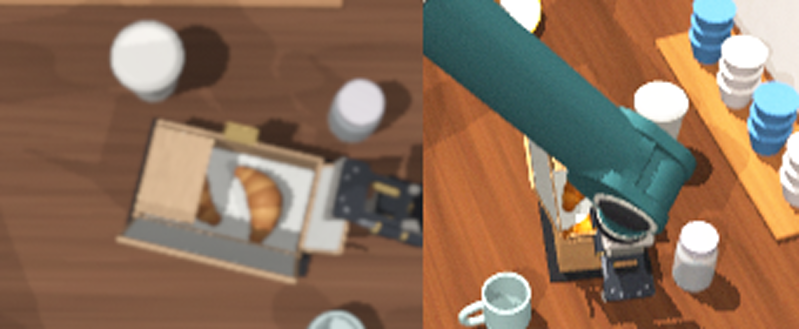

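Call:
apply_moves --motion '[{"gripper":0,"x":-0.001,"y":-0.001,"z":0.013,"wx":0,"wy":4,"wz":0},{"gripper":0,"x":-0.001,"y":-0.001,"z":0.025,"wx":0,"wy":7,"wz":0},{"gripper":0,"x":0.001,"y":-0.001,"z":0.038,"wx":0,"wy":11,"wz":0},{"gripper":0,"x":0.003,"y":-0.001,"z":0.052,"wx":0,"wy":15,"wz":0},{"gripper":0,"x":0.008,"y":-0.001,"z":0.068,"wx":0,"wy":20,"wz":0},{"gripper":0,"x":0.016,"y":-0.001,"z":0.083,"wx":0,"wy":25,"wz":0},{"gripper":0,"x":0.016,"y":-0.001,"z":0.083,"wx":0,"wy":25,"wz":0}]'

```text
clock: 10.65
eef_pos: [0.575, -0.0843, 0.2133]
orientation: [0.55, -0.447, 0.547, 0.446]
force: [-0.2, -0.2, -0.9]
opening: 0.0004
```

```bash
python3 arc.py -1 0 .055 .078  110:0 120:0 135:0 150:0 165:0 180:0
python3 look.py l10
```

```text
t 10.65 F [-0.2 -0.2 -0.9] tip [-0.0008 -0.0935  0.1253] q [-0.14  0.46  0.29  1.87 -0.18  0.83  1.61] open 0.0004
axes(carton) x [ 0.  0. -1.] z [-0.02  1.    0.  ]
mm [-4.4 -1.1 -5.4] deg [0.9 0.1 0.2]
mm [-0.3 -1.2  3.2] deg [0.9 0.1 0.2]
mm [ 8.5 -1.3 14.6] deg [0.9 0.1 0.2]
mm [19.9 -1.4 23.3] deg [0.9 0.1 0.2]
mm [33.1 -1.5 28.8] deg [0.9 0.1 0.2]
mm [47.4 -1.4 30.6] deg [0.9 0.1 0.2]
```

View pics/l10.png

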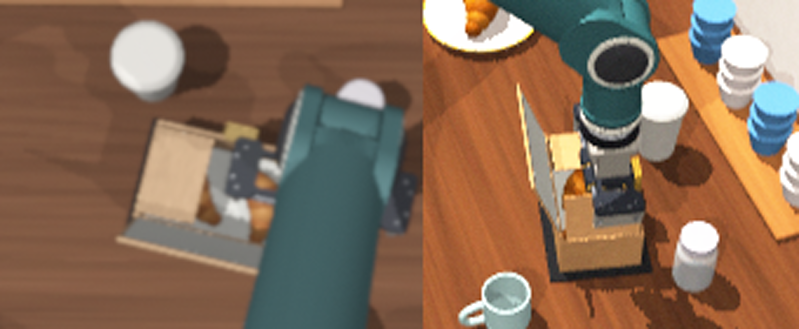

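The right flap is past upright and its outer face shows at about (598,215). I'll fold it down and press it.

Call:
apply_moves --motion '[{"gripper":0,"x":0.001,"y":-0.001,"z":0.005,"wx":0,"wy":0,"wz":0},{"gripper":0,"x":0.004,"y":-0.001,"z":0.01,"wx":0,"wy":0,"wz":0},{"gripper":0,"x":0.009,"y":-0.001,"z":0.015,"wx":0,"wy":0,"wz":0},{"gripper":0,"x":0.014,"y":-0.001,"z":0.02,"wx":0,"wy":0,"wz":0},{"gripper":0,"x":0.02,"y":-0.001,"z":0.024,"wx":0,"wy":0,"wz":0},{"gripper":0,"x":0.027,"y":-0.001,"z":0.027,"wx":0,"wy":0,"wz":0},{"gripper":0,"x":0.034,"y":-0.001,"z":0.029,"wx":0,"wy":0,"wz":0},{"gripper":0,"x":0.04,"y":-0.001,"z":0.03,"wx":0,"wy":0,"wz":0},{"gripper":0,"x":0.044,"y":-0.001,"z":0.03,"wx":0,"wy":0,"wz":0},{"gripper":0,"x":0.046,"y":-0.001,"z":0.03,"wx":0,"wy":0,"wz":0}]'

```text
clock: 11.75
eef_pos: [0.5818, -0.0607, 0.1688]
orientation: [0.552, -0.445, 0.549, 0.443]
force: [-7.7, 1.8, 25.4]
opening: 0.0004
```

```bash
python3 arc.py -1 0 .055 .078 180:0
```

```text
t 11.75 F [-7.7  1.8 25.4] tip [ 0.0008 -0.0692  0.0808] q [-0.16  0.53  0.27  1.88 -0.2   0.75  1.58] open 0.0004
axes(carton) x [ 0.  0. -1.] z [-0.01  1.    0.  ]
mm [2.8 0.4 6.3] deg [0.4 0.1 0.2]
```

The right flap stopped at the same level, 81 mm. I'll lift high and go behind the cover, opening the fingers so they will press on both sides of the clip.

Call:
apply_moves --motion '[{"gripper":0,"x":-0.05,"y":0,"z":0,"wx":0,"wy":0,"wz":0},{"gripper":0,"x":-0.1,"y":0,"z":0,"wx":0,"wy":0,"wz":0},{"gripper":0,"x":-0.15,"y":0,"z":0,"wx":0,"wy":0,"wz":0},{"gripper":0,"x":-0.18,"y":0,"z":0.03,"wx":0,"wy":0,"wz":0},{"gripper":0.09,"x":-0.18,"y":0.04,"z":0.06,"wx":0,"wy":0,"wz":0},{"gripper":0.09,"x":-0.18,"y":0.08,"z":0.07,"wx":0,"wy":0,"wz":0},{"gripper":0.09,"x":-0.18,"y":0.12,"z":0.07,"wx":0,"wy":0,"wz":0},{"gripper":0.09,"x":-0.18,"y":0.15,"z":0.07,"wx":0,"wy":0,"wz":0},{"gripper":0.09,"x":-0.18,"y":0.15,"z":0.07,"wx":0,"wy":0,"wz":0}]'

```text
clock: 12.65
eef_pos: [0.4458, 0.0398, 0.3467]
orientation: [0.551, -0.445, 0.549, 0.444]
force: [0.7, -0.3, -0.3]
opening: 0.0382
```

```bash
python3 - <<'E'
from g import *
rows([pose((-.145,0,.25),0,1),pose((-.145,0,.16),0,1),pose((-.06,0,.16),0,1)])
E
python3 look.py l11
```

```text
t 12.65 F [ 0.7 -0.3 -0.3] tip [-0.154  -0.0008  0.2587] q [-0.41  0.06  0.26  2.04 -0.02  1.04  1.22] open 0.0382
axes(carton) x [ 0.  0. -1.] z [-0.01  1.    0.  ]
mm [ 8.7 -9.2  0.7] deg [0.5 0.  0.2]
mm [98.7 -8.9  0.7] deg [0.5 0.  0.2]
mm [ 98.9 -93.9  -0. ] deg [0.5 0.  0.2]
```

View pics/l11.png

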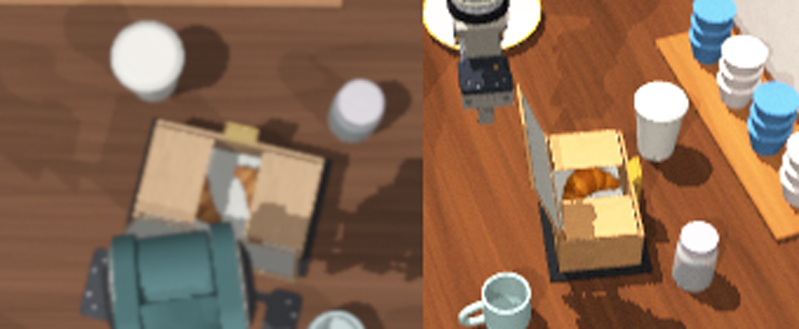

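Both flaps lie flat, at (175,170) and (285,200), and the cover is untouched. Next I descend behind the cover and push it over.

Call:
apply_moves --motion '[{"gripper":0.09,"x":0.04,"y":0,"z":0,"wx":0,"wy":0,"wz":0},{"gripper":0.09,"x":0.08,"y":0,"z":0,"wx":0,"wy":0,"wz":0},{"gripper":0.09,"x":0.09,"y":0,"z":0,"wx":0,"wy":0,"wz":0},{"gripper":0.09,"x":0.09,"y":-0.02,"z":0,"wx":0,"wy":0,"wz":0},{"gripper":0.09,"x":0.09,"y":-0.04,"z":0,"wx":0,"wy":0,"wz":0},{"gripper":0.09,"x":0.09,"y":-0.06,"z":0,"wx":0,"wy":0,"wz":0},{"gripper":0.09,"x":0.09,"y":-0.08,"z":0,"wx":0,"wy":0,"wz":0},{"gripper":0.09,"x":0.09,"y":-0.09,"z":0,"wx":0,"wy":0,"wz":0},{"gripper":0.09,"x":0.09,"y":-0.09,"z":0,"wx":0,"wy":0,"wz":0}]'

```text
clock: 13.65
eef_pos: [0.5389, 0.0194, 0.2576]
orientation: [0.552, -0.445, 0.549, 0.442]
force: [-0.1, -0.6, -1.1]
opening: 0.0902
```

```bash
cat > cov.py <<'E'
from g import *
import sys
r=float(sys.argv[1])
rows([pose((-.06+r*np.cos(f)-.01,0,.085+r*np.sin(f)),0,1) for f in np.radians([float(s) for s in sys.argv[2:]])])
E
python3 cov.py .107 80 70 60 50 40 30 20 10
python3 look.py l12
```

```text
t 13.65 F [-0.1 -0.6 -1.1] tip [-0.0584 -0.0005  0.1696] q [-0.33  0.33  0.28  1.94 -0.11  0.88  1.36] open 0.0902
axes(carton) x [ 0.01 -0.   -1.  ] z [-0.01  1.   -0.  ]
mm [-20.7  -7.6   0.4] deg [ 0.3 -0.   0.3]
mm [-15.8 -25.6   0.3] deg [ 0.3 -0.   0.3]
mm [ -7.8 -42.5   0.2] deg [ 0.3 -0.   0.3]
mm [  3.  -57.7   0.1] deg [ 0.3 -0.   0.3]
mm [ 16.2 -70.8   0.1] deg [ 0.3 -0.   0.3]
mm [ 31.6 -81.4   0. ] deg [ 0.3 -0.   0.3]
mm [ 48.5 -89.2  -0. ] deg [ 0.3 -0.   0.3]
mm [ 66.6 -93.9  -0. ] deg [ 0.3 -0.   0.3]
```

View pics/l12.png

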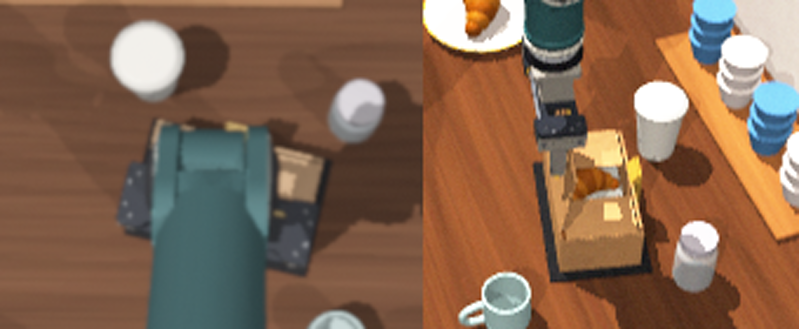

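Run:
```python
from g import *
c=cam('side');cv2.imwrite('pics/s13.png',cv2.resize(c['pixels'][150:245,290:400],None,fx=6,fy=6,interpolation=cv2.INTER_CUBIC))
for th in(60,90,100):
    f=np.radians(th)
    P=[C+Rc@np.array([-.06+r*np.cos(f),y,.085+r*np.sin(f)]) for r,y in((0,-.098),(.119,-.098),(.119,.098),(0,.098))]
    print(th,((proj(c,P)-[290,150])*6).round())
```

```text
60 [[229. 428.]
 [345. 297.]
 [291.  33.]
 [185. 166.]]
90 [[229. 428.]
 [233. 288.]
 [186.  22.]
 [185. 166.]]
100 [[229. 428.]
 [193. 294.]
 [150.  27.]
 [185. 166.]]
```

View pics/s13.png

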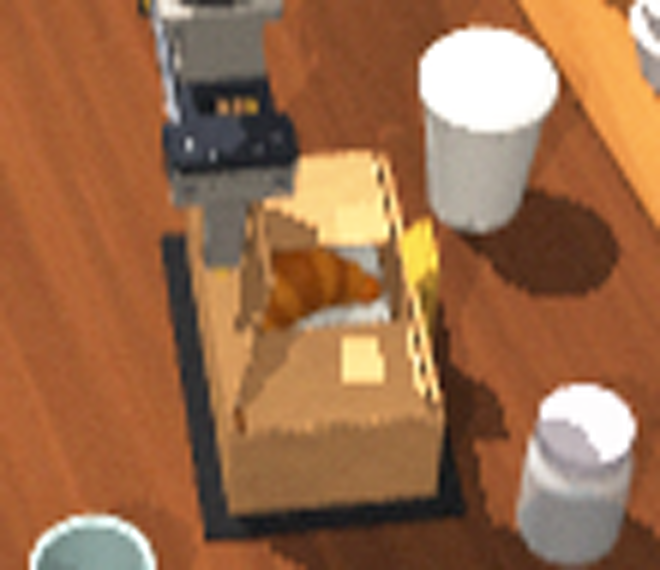

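The cover stands about upright, edge-on to the side camera. I'll continue over the top and down, tracking the arc.

Call:
apply_moves --motion '[{"gripper":0.09,"x":-0.018,"y":-0.008,"z":0,"wx":0,"wy":0,"wz":0},{"gripper":0.09,"x":-0.018,"y":-0.017,"z":0,"wx":0,"wy":0,"wz":0},{"gripper":0.09,"x":-0.016,"y":-0.026,"z":0,"wx":0,"wy":0,"wz":0},{"gripper":0.09,"x":-0.012,"y":-0.034,"z":0,"wx":0,"wy":0,"wz":0},{"gripper":0.09,"x":-0.008,"y":-0.042,"z":0,"wx":0,"wy":0,"wz":0},{"gripper":0.09,"x":-0.003,"y":-0.05,"z":0,"wx":0,"wy":0,"wz":0},{"gripper":0.09,"x":0.003,"y":-0.058,"z":0,"wx":0,"wy":0,"wz":0},{"gripper":0.09,"x":0.009,"y":-0.065,"z":0,"wx":0,"wy":0,"wz":0},{"gripper":0.09,"x":0.016,"y":-0.071,"z":0,"wx":0,"wy":0,"wz":0},{"gripper":0.09,"x":0.016,"y":-0.071,"z":0,"wx":0,"wy":0,"wz":0}]'

```text
clock: 14.8
eef_pos: [0.6073, 0.0047, 0.2404]
orientation: [0.551, -0.445, 0.55, 0.443]
force: [0.3, 0.0, 0.2]
opening: 0.09
```

```bash
python3 cov.py .107 40 30 20 15 10 5 0
python3 look.py l14
```

```text
t 14.8 F [0.3 0.  0.2] tip [1.140e-02 1.000e-04 1.524e-01] q [-0.27  0.47  0.28  1.78 -0.15  0.91  1.43] open 0.09
axes(carton) x [ 0. -0. -1.] z [-0.01  1.   -0.  ]
mm [-1.3 -1.  -0.1] deg [ 0.4 -0.   0.2]
mm [ 14.  -11.6  -0.2] deg [ 0.4 -0.   0.2]
mm [ 30.9 -19.4  -0.2] deg [ 0.4 -0.   0.2]
mm [ 39.8 -22.2  -0.2] deg [ 0.4 -0.   0.2]
mm [ 48.9 -24.1  -0.2] deg [ 0.4 -0.   0.2]
mm [ 58.2 -25.3  -0.2] deg [ 0.4 -0.   0.2]
mm [ 67.5 -25.7  -0.2] deg [ 0.4 -0.   0.2]
```

View pics/l14.png

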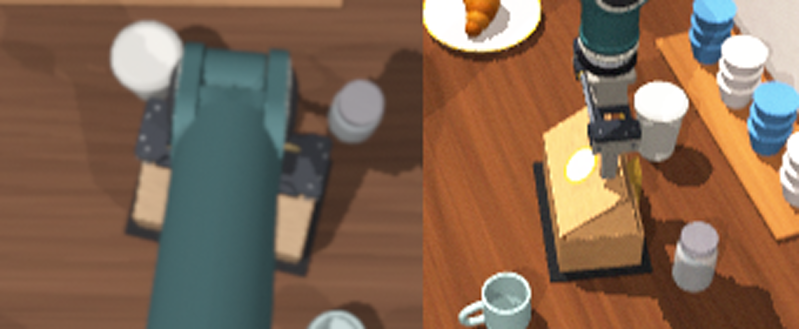

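The cover is at about 45° under the fingers, with the gold ring at (580,165). I'll keep going down.

Call:
apply_moves --motion '[{"gripper":0.09,"x":0.006,"y":-0.006,"z":0,"wx":0,"wy":0,"wz":0},{"gripper":0.09,"x":0.014,"y":-0.012,"z":0,"wx":0,"wy":0,"wz":0},{"gripper":0.09,"x":0.022,"y":-0.016,"z":0,"wx":0,"wy":0,"wz":0},{"gripper":0.09,"x":0.031,"y":-0.019,"z":0,"wx":0,"wy":0,"wz":0},{"gripper":0.09,"x":0.038,"y":-0.021,"z":0,"wx":0,"wy":0,"wz":0},{"gripper":0.09,"x":0.043,"y":-0.023,"z":0,"wx":0,"wy":0,"wz":0},{"gripper":0.09,"x":0.046,"y":-0.024,"z":0,"wx":0,"wy":0,"wz":0},{"gripper":0.09,"x":0.046,"y":-0.024,"z":0,"wx":0,"wy":0,"wz":0}]'

```text
clock: 15.7
eef_pos: [0.6307, -0.0001, 0.1955]
orientation: [0.551, -0.445, 0.549, 0.443]
force: [0.9, -0.4, 0.5]
opening: 0.0898
```

```bash
python3 cov.py .107 10 5 0
python3 look.py l15
```

```text
t 15.7 F [ 0.9 -0.4  0.5] tip [0.0353 0.0005 0.1075] q [-0.25  0.56  0.26  1.75 -0.18  0.85  1.45] open 0.0898
axes(carton) x [ 0. -0. -1.] z [-0.01  1.   -0.  ]
mm [ 3.9 -0.5 -0.5] deg [ 0.4 -0.   0.3]
mm [13.2 -1.6 -0.5] deg [ 0.4 -0.   0.3]
mm [22.5 -2.  -0.5] deg [ 0.4 -0.   0.3]
```

View pics/l15.png

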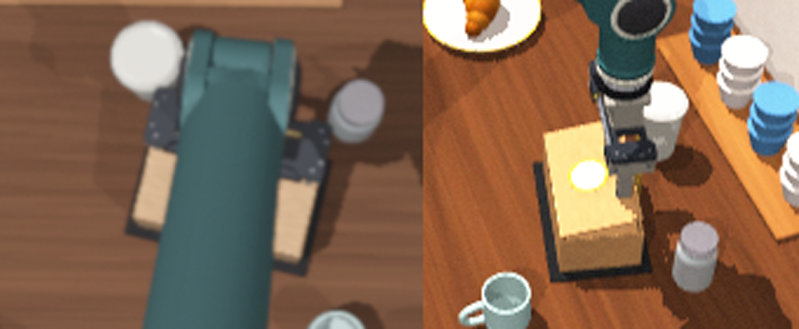

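The cover is nearly down, with the tip at 107 mm. Now I press in small steps and watch the force.

Call:
apply_moves --motion '[{"gripper":0.09,"x":0.003,"y":0.001,"z":0,"wx":0,"wy":0,"wz":0},{"gripper":0.09,"x":0.006,"y":0.001,"z":0,"wx":0,"wy":0,"wz":0},{"gripper":0.09,"x":0.009,"y":0.001,"z":0,"wx":0,"wy":0,"wz":0},{"gripper":0.09,"x":0.009,"y":0.001,"z":0,"wx":0,"wy":0,"wz":0}]'

```text
clock: 16.2
eef_pos: [0.6303, -0.0001, 0.1873]
orientation: [0.552, -0.446, 0.549, 0.442]
force: [1.5, -1.0, 1.5]
opening: 0.09
```

Call:
apply_moves --motion '[{"gripper":0.09,"x":0.001,"y":0,"z":0,"wx":0,"wy":0,"wz":0},{"gripper":0.09,"x":0.002,"y":0,"z":0,"wx":0,"wy":0,"wz":0},{"gripper":0.09,"x":0.003,"y":0,"z":0,"wx":0,"wy":0,"wz":0},{"gripper":0.09,"x":0.003,"y":0,"z":0,"wx":0,"wy":0,"wz":0}]'

```text
clock: 16.6
eef_pos: [0.6305, -0.0001, 0.1849]
orientation: [0.552, -0.446, 0.549, 0.442]
force: [1.2, -1.3, 6.2]
opening: 0.09
```

Call:
apply_moves --motion '[{"gripper":0.09,"x":0.001,"y":0,"z":0,"wx":0,"wy":0,"wz":0},{"gripper":0.09,"x":0.002,"y":0,"z":0,"wx":0,"wy":0,"wz":0},{"gripper":0.09,"x":0.002,"y":0,"z":0,"wx":0,"wy":0,"wz":0}]'

```text
clock: 16.9
eef_pos: [0.6307, -0.0002, 0.183]
orientation: [0.552, -0.446, 0.549, 0.442]
force: [1.0, -1.2, 6.2]
opening: 0.0899
```

Call:
apply_moves --motion '[{"gripper":0.09,"x":0.001,"y":0,"z":0,"wx":0,"wy":0,"wz":0},{"gripper":0.09,"x":0.002,"y":0,"z":0,"wx":0,"wy":0,"wz":0},{"gripper":0.09,"x":0.002,"y":0,"z":0,"wx":0,"wy":0,"wz":0}]'

```text
clock: 17.2
eef_pos: [0.6297, 0.0001, 0.1799]
orientation: [0.552, -0.445, 0.549, 0.442]
force: [1.6, -0.1, 1.9]
opening: 0.0905
```

Call:
apply_moves --motion '[{"gripper":0.09,"x":0.001,"y":0,"z":0,"wx":0,"wy":0,"wz":0},{"gripper":0.09,"x":0.002,"y":0,"z":0,"wx":0,"wy":0,"wz":0},{"gripper":0.09,"x":0.002,"y":0,"z":0,"wx":0,"wy":0,"wz":0}]'

```text
clock: 17.5
eef_pos: [0.6295, 0.0002, 0.1775]
orientation: [0.551, -0.445, 0.55, 0.443]
force: [0.7, -1.1, 1.9]
opening: 0.0901
```

Call:
apply_moves --motion '[{"gripper":0.09,"x":0.001,"y":0,"z":0,"wx":0,"wy":0,"wz":0},{"gripper":0.09,"x":0.002,"y":0,"z":0,"wx":0,"wy":0,"wz":0},{"gripper":0.09,"x":0.002,"y":0,"z":0,"wx":0,"wy":0,"wz":0}]'

```text
clock: 17.8
eef_pos: [0.6294, 0.0001, 0.1755]
orientation: [0.551, -0.445, 0.55, 0.443]
force: [0.8, 0.2, 1.1]
opening: 0.0897
```

Call:
apply_moves --motion '[{"gripper":0.09,"x":0.001,"y":0,"z":0,"wx":0,"wy":0,"wz":0},{"gripper":0.09,"x":0.0015,"y":0,"z":0,"wx":0,"wy":0,"wz":0},{"gripper":0.09,"x":0.0015,"y":0,"z":0,"wx":0,"wy":0,"wz":0}]'

```text
clock: 18.1
eef_pos: [0.6294, 0.0001, 0.175]
orientation: [0.551, -0.445, 0.549, 0.443]
force: [-1.9, -0.2, 7.0]
opening: 0.0899
```

```bash
python3 cov.py .107 0
python3 - <<'E'
from g import *
c=cam('side');cv2.imwrite('pics/s16.png',cv2.resize(c['pixels'][150:245,290:400],None,fx=6,fy=6,interpolation=cv2.INTER_CUBIC))
E
```

```text
t 18.1 F [-1.9 -0.2  7. ] tip [0.034  0.0005 0.087 ] q [-0.24  0.59  0.25  1.76 -0.19  0.81  1.46] open 0.0899
axes(carton) x [ 0.  0. -1.] z [-0.01  1.    0.  ]
mm [ 2.  -3.4 -0.5] deg [0.4 0.  0.2]
```

View pics/s16.png

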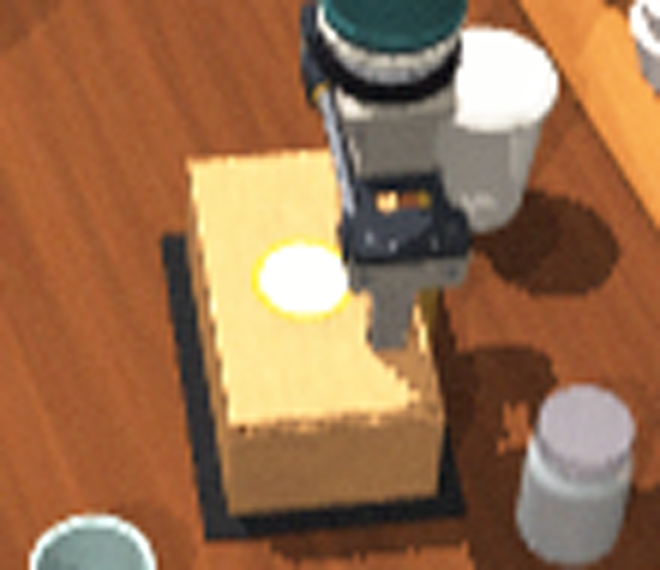

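The cover lies flat and has reached a stop at 87 mm. I'll add a slightly firmer press, then lift off straight.

Call:
apply_moves --motion '[{"gripper":0.09,"x":0.001,"y":0,"z":0,"wx":0,"wy":0,"wz":0},{"gripper":0.09,"x":0.001,"y":0,"z":0,"wx":0,"wy":0,"wz":0}]'

```text
clock: 18.35
eef_pos: [0.6294, 0.0001, 0.1749]
orientation: [0.551, -0.445, 0.549, 0.443]
force: [-4.5, 0.8, 12.7]
opening: 0.0902
```

Call:
apply_moves --motion '[{"gripper":0.09,"x":-0.01,"y":0,"z":0,"wx":0,"wy":0,"wz":0},{"gripper":0.09,"x":-0.03,"y":0,"z":0,"wx":0,"wy":0,"wz":0},{"gripper":0.09,"x":-0.06,"y":0,"z":0,"wx":0,"wy":0,"wz":0},{"gripper":0.09,"x":-0.1,"y":0,"z":0,"wx":0,"wy":0,"wz":0},{"gripper":0.09,"x":-0.15,"y":0,"z":0,"wx":0,"wy":0,"wz":0},{"gripper":0.09,"x":-0.2,"y":0.05,"z":0,"wx":0,"wy":0,"wz":0},{"gripper":0.09,"x":-0.2,"y":0.1,"z":0,"wx":0,"wy":0,"wz":0},{"gripper":0.09,"x":-0.2,"y":0.15,"z":0.05,"wx":0,"wy":0,"wz":0},{"gripper":0.09,"x":-0.2,"y":0.15,"z":0.1,"wx":0,"wy":0,"wz":0},{"gripper":0.09,"x":-0.2,"y":0.15,"z":0.15,"wx":0,"wy":0,"wz":0}]'

```text
clock: 19.35
eef_pos: [0.5097, 0.1562, 0.3738]
orientation: [0.552, -0.445, 0.549, 0.442]
force: [1.1, 0.4, 1.4]
opening: 0.0899
```

Call:
apply_moves --motion '[{"gripper":0.09,"x":0,"y":0,"z":0.05,"wx":0,"wy":0,"wz":0},{"gripper":0.09,"x":0,"y":0,"z":0.1,"wx":0,"wy":0,"wz":0},{"gripper":0.09,"x":0,"y":0,"z":0.1,"wx":0,"wy":0,"wz":0},{"gripper":0.09,"x":0,"y":0,"z":0.1,"wx":0,"wy":0,"wz":0},{"gripper":0.09,"x":0,"y":0,"z":0.1,"wx":0,"wy":0,"wz":0}]'

```text
clock: 19.85
eef_pos: [0.5329, 0.2515, 0.3723]
orientation: [0.551, -0.445, 0.55, 0.442]
force: [0.3, -0.8, 0.3]
opening: 0.0897
```

Run:
```python
from g import *
c=cam('side','s17full');a=cv2.resize(c['pixels'][150:245,290:400],None,fx=6,fy=6,interpolation=cv2.INTER_CUBIC);cv2.imwrite('pics/s17.png',a)
t=cam('top');cv2.imwrite('pics/t17.png',cv2.resize(t['pixels'][100:295,220:450],None,fx=3,fy=3,interpolation=cv2.INTER_CUBIC))
for th in(0,10):
    f=np.radians(th)
    P=[C+Rc@np.array([-.06+r*np.cos(f),y,.085+r*np.sin(f)]) for r,y in((0,-.098),(.119,-.098),(.119,.098),(0,.098))]
    print(th,((proj(c,P)-[290,150])*6).round().tolist(),((proj(t,P)-[220,100])*3).round().tolist())
```

```text
0 [[229.0, 428.0], [443.0, 407.0], [384.0, 148.0], [185.0, 166.0]] [[381.0, 327.0], [411.0, 201.0], [202.0, 152.0], [171.0, 277.0]]
10 [[229.0, 428.0], [442.0, 384.0], [383.0, 125.0], [185.0, 166.0]] [[381.0, 327.0], [412.0, 199.0], [200.0, 149.0], [171.0, 277.0]]
```

View pics/s17.png

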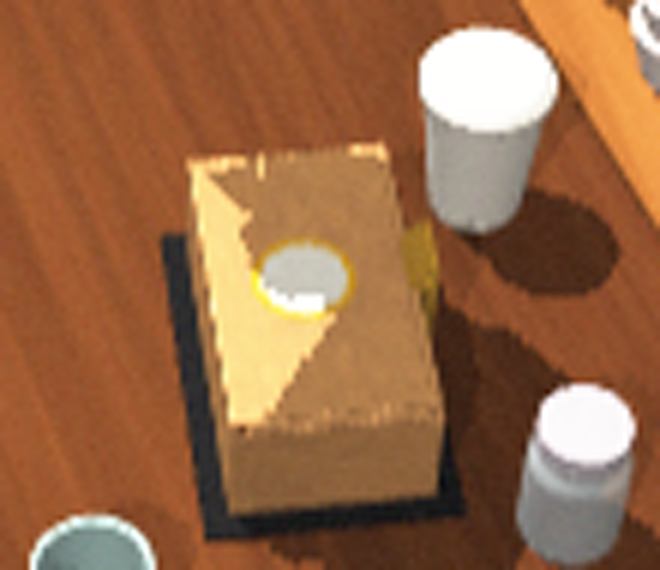

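View pics/t17.png

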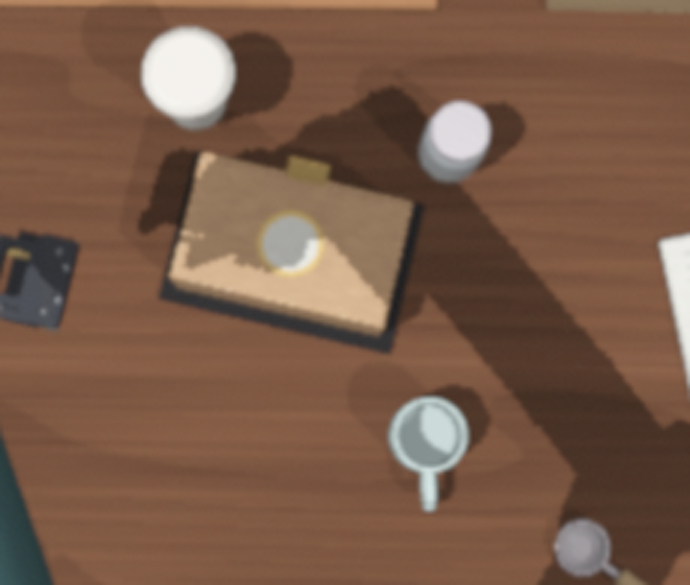

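The cover stays flat with no contact. Its far corners, near (386,147) and (441,407), match the 0° prediction, and the clip sits over the edge at (308,168). I'll do a quick check that the other objects haven't moved, then hand in.

Run:
```python
from h import *
a=cv2.imread('pics/top0.png');t=cam('top');b=t['pixels']
for n,(x0,y0,x1,y1) in dict(paper=(262,105,305,148),jar=(358,130,390,162),cup=(345,228,382,274),spoon=(398,265,455,315),news=(430,158,552,252),plate=(105,145,195,230)).items():
    f=lambda i:cv2.GaussianBlur(cv2.cvtColor(i[y0:y1,x0:x1],cv2.COLOR_BGR2GRAY),(3,3),0).astype(np.float32)
    print(n,[round(v,2) for v in cv2.phaseCorrelate(f(a),f(b))[0]])
o=arm.observe();print(o['clock'],o['force'].round(1),np.abs(o['joint_vel']).max())
arm.close_job()
```

```text
paper [0.42, 0.61]
jar [0.03, 0.22]
cup [-0.03, -0.0]
spoon [0.22, -0.15]
news [0.38, -0.17]
plate [-0.06, -0.06]
20.0 [-0.3 -0.6 -0. ] 0.007482208471440948
the job is handed in; nothing more can be done
```

The carton is closed and the job is handed in at about 20 s. I folded the left flap in, then the right, and pressed each flat: both stopped with the fingertip at 81 mm, under 14 N and 25 N. I then swung the cover over with the fingers open on either side of the clip and pressed it down.

**Snap:** The push rose to about 6 N, then fell as the edge passed the clip. This is lower than the roughly 10 N you gave, but I only had readings at the end of each step, so the peak may have been missed. The cover then met a firm stop at 87 mm, where I pressed to about 13 N.

**Holding shut:** With the gripper lifted clear for over a second, the cover's corners still matched the flat position in both cameras. The clip looked to be over the edge, but that is from the pictures only.

**Other objects:** In the top view the cups, jar, plate, newspaper and spoon shifted by under 1 pixel. The largest was the paper cup, at about 0.7 pixel (roughly 2 mm). I never felt or saw contact with it and put this down to changed shadows, but did not check it further.

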